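# Close up the charcoal tray

## Task

Lay the loose charcoal stick softly in the groove of the wooden tray that holds only a short stub, behind the stub, and push the stub along with it until you feel them bear on the tray's end bar; nip them up with a light push of about 5 N for a moment so that no gap is left, then let go. Charcoal crushes and snaps: use your lightest grip, do not drop it, and never push either piece against the tray, the bar or the other with more than 15 N. Leave the two long sticks and everything else on the table where they are.

Things in the scene. Friction and masses are not known exactly. Their poses are not given: they have to be found in the camera images.
- stick_center (a point): Centre of the loose charcoal stick to be put away: a plain round black rod, 25 mm in diameter, 95 mm long, flat ends, about 60 g, lying on the table left or right of the tray; x along it (either end may lead). It crushes if a finger presses it with over 35 N (tray, bar or stub: over 15 N).
- stub_center (a point): Centre of the short charcoal stub: same 25 mm round black rod but only 45 mm long (x along it), about 28 g, lying loose in one of the tray's three grooves, 25 to 80 mm short of the end bar. Sliding stick and stub along the groove takes 1 to 2 N.
- tray: Wooden tray fixed to the table; origin on the table, x = -125 to 110 mm, y = -80 to 80 mm. Three 90-degree V-grooves run its full length along x at y = -50, 0, 50 mm, 19 mm wide, 9.5 deep; flat lands between them 17.5 mm high. A rod in a groove has its axis 25.7 mm above the table. The -x end (robot side) is open. A clamped end bar across the grooves near +x is the rods' stop: see end_bar_slot.
- end_bar_slot (a point): Fixed point of the tray, half-way along the slots in which the adjustable end bar (14 mm thick, 160 mm wide, top 42 mm above the table) is clamped; axes as the tray's. The bar's inner face, rigid, which the rods meet, may be set anywhere from 15 mm nearer (-x) to 15 mm farther (+x) than this point: look, or find it by feel.
- long_a_center (a point): Centre of a long charcoal stick (25 mm by 95 mm, x along it) lying in another groove of the tray; leave it alone.
- long_b_center (a point): Centre of the other long charcoal stick (25 mm by 95 mm, x along it), in the third groove; leave it alone.
- eraser: White eraser block 62 x 30 x 14 mm on the table on the other side of the tray from the loose stick; origin under its centre. Leave it.
- tub: Clear plastic water tub, 96 mm across, 62 mm high, standing behind the tray; origin under its centre. Leave it.
- phone: Black phone 148 x 72 x 8 mm lying flat at the left; origin under its centre. Leave it.
- brush: Thin paint brush, 210 mm long, lying at the far right; origin under its middle. Leave it.
- tube_a: Paint tube standing on its cap, left behind the tray, 38 mm wide, 144 mm high; origin under its centre. Leave it.
- tube_b: A second such paint tube. Leave it.
- tube_c: A third such paint tube. Leave it.

How it is judged:
On the way, in this order (a step that is already met when the one before it is completed fails the run):
1. the stick lies in the stub's groove, in line behind the stub (y of stick_center in the frame of stub_center between -0.004 and 0.004 m and z of stick_center in the frame of stub_center between -0.004 and 0.004 m and angle between the x axis of stick_center and the x axis of tray, either way round below 0.06 rad and z of stick_center in the frame of tray between 0.0226 and 0.0287 m and x of stick_center in the frame of tray below -0.04 m), for 0.2 s.
2. pushed by the stick with at least 2 N, the stub bears on the end bar (which belongs to the tray) (y of stick_center in the frame of stub_center between -0.004 and 0.004 m and z of stick_center in the frame of stub_center between -0.004 and 0.004 m and angle between the x axis of stick_center and the x axis of tray, either way round below 0.06 rad and contact force between stick and stub above 2 N and contact force between stub and tray above 2 N and linear speed of stub below 0.01 m/s), for 0.15 s.
At the end, for the whole second after the job is handed in: Stub where it bore on the end bar; stick's end within 2 mm of the stub's, stick lying down in the groove, in line with the stub within 4 mm and with the tray within 0.06 rad; both at rest and released (y of stick_center in the frame of stub_center between -0.004 and 0.004 m and z of stick_center in the frame of stub_center between -0.004 and 0.004 m and angle between the x axis of stick_center and the x axis of tray, either way round below 0.06 rad and z of stick_center in the frame of tray between 0.0226 and 0.0287 m and distance between stick_center and stub_center below 0.0722 m and x of stub_center in the frame of tray above 0.042 m and z of stub_center in the frame of tray below 0.0287 m and linear speed of each of stick, stub below 0.01 m/s and contact force between the fingers and stick below 0.1 N); the robot touches nothing.
It fails at once if the stick or the stub pressed or knocked with more than 15 N against the tray, its end bar or each other (contact force between stick and stub above 15 N or contact force between any of stub, stick and tray above 15 N).
It fails at once if the stick or the stub squeezed with more than 70 N over both fingers (contact force between the fingers and stick above 70 N or contact force between the fingers and stub above 70 N).
It fails at once if a long stick moved more than 10 mm (distance of any of long_a_center, long_b_center from where it was at the start of the episode above 0.01 m).
It fails at once if the stick dropped: faster than 0.3 m/s with no finger on it (linear speed of stick above 0.3 m/s and contact force between the fingers and stick below 0.1 N).
It fails at once if another thing on the table moved more than 20 mm (distance of any of eraser, tub, phone, brush, tube_a, tube_b, tube_c from where it was at the start of the episode above 0.02 m).
It also fails if it takes over 64 s, if anything falls off the work surface, if the arm or the gripper's body presses on something with over 40 N, if the wrist force passes 120 N, or if a joint passes its speed limit or range.

## Robot

A 6-joint arm with a two-finger parallel gripper is mounted at the origin on the work surface. World frame = base frame: x ahead of the robot, y to its left, z up, the work surface at z = 0. Lengths are in m, angles in rad, forces in N, time in s.
With the tool pointing down it reaches from about 0.35 to 0.775 m from the base axis. Payload 7.3 kg.
Tool frame: the origin (TCP) lies between the finger pads; the fingertips stand 17 mm ahead of it and the grasp point (between the pads) lies 2 mm behind it; z points along the fingers, y is the line along which they close (so a half turn about z gives the same grasp; the last joint's range is limited). The gripper opens to 92 mm and grips with 3 to 60 N. Pads are 19 mm wide; open, the fingers measure 130 mm over their backs; the gripper's body (75 mm by 190 mm) begins 47 mm behind the grasp point.
Start: joints at [1.032, 0.342, 1.524, -0, 1.275, -0.146], TCP at [0.201, 0.485, 0.244] pointing down, gripper open.
Joint ranges: [-2.53, 2.53], [-0.77, 2.02], [0.04, 2.7], [-1, 4.14], [0.28, 2.66], [-3.11, 3.11]. Speed limits (rad/s): [2.57, 2.57, 3.14, 3.14, 3.14, 3.14].

## Interface

Orientations are given as [roll, pitch, yaw] about the fixed x, y, z axes, in that order (R = Rz(yaw) Ry(pitch) Rx(roll)).
In Python, from cell import robot, optics gives the robot as it stands.
- The arm moves only by the tool play_rows, never from a script. Its argument "rows" is a list of rows, each a list of 7 numbers: the shift along the tool's x, y, z in cm, then the turn, a rotation vector about the tool's x, y, z in rad, then the opening, from 0 (shut) to 1 (fully open). In form: [[tx, ty, tz, wx, wy, wz, grip], ...]. A call has 1 to 20 rows; each row is the pose to reach, as a shift and turn from the pose commanded when the call began, along the tool's axes at that moment; what a row does not reach only later rows make up. A row lasts 1/10 s, in which the tool goes at most 50 mm and 8.59 degrees, less where a joint would pass 70% of its speed; a pose out of reach is approached as far as the arm can. A call with a gripper value outside its range is refused whole. The fingers move at their own pace and stop on an object; "squeeze" is the grip in N (left out, the last holds). Time passes only in rows, so rows that repeat a pose let the fingers close. It gives the time, the measured TCP pose, the force, the opening and the grip force at its end, in the units of the state.
- robot.observe(): the state, without advancing time (a new reading comes with each control period).
- optics.read_camera(name): name is "side" or "top" or "wrist"; returns (picture, depth): 400x640x3 uint8, red, green, blue; 400x640 float32, m along the optical axis (not along the pixel's ray), 0 where there is no reading.
- optics.camera_model(name): a dict with "fx", "fy", "cx", "cy" (pixels), "origin" and "rotation" of the camera in the world; the wrist camera has in their place "tool_from_camera" (4x4, takes a point from camera to tool coordinates, whose origin is the TCP and whose axes are the flange's). Camera axes: x right, y up, looking along -z (the intrinsics and any distortion apply to the point x, -y, -z); pixel columns grow to the right and rows downward; lengths in m; the calibration is good to about 2 mm. A picture is of the moment at which its call begins: read the wrist's pose just before it. camera_model takes no time and is no camera call.
- robot.hand_in(): hands the job in; it is judged then, once.
The state is a dict: "time": time; "qpos": joint angles; "qvel": joint speeds; "joint_efforts": joint torques, N m; "tool_pos": TCP position; "tool_rot": TCP orientation; "contact_force": force on the tool from outside, world axes, zero at the start; "torque": the same for the moment, N m; "opening": finger opening in m; "grip_force": force on a finger pad.
Only numpy, scipy, OpenCV 4.12 (cv2) and the standard library are available. Lean on these libraries where they do the work, as an engineer would, in place of code of your own. Each camera call takes 0.05 s, during which the arm holds its last target. There are 200 camera calls.

## Working session

There is one attempt and no reset: what is moved stays moved. The work goes in short steps, Python scripts to look and compute and a tool call to move; the robot and the scene stay as the last step left them, time stands still between calls to the robot, and variables do not carry over. Pictures are saved under pics/ and viewed, at most 10 in all, crops included, and the job is handed in when it is done.

Besides the shell and the picture viewer there is one more tool, called after "Emit:" by a JSON object that holds its "api" and its "payload". play_rows: Moves the arm, as the interface text tells. Its arguments: {"type":"object","properties":{"rows":{"type":"array"},"squeeze":{"type":"number"}},"required":["rows"]}

```bash
mkdir -p pics
cat > h.py <<'E'
import numpy as np, cv2
from cell import robot, optics
from scipy.spatial.transform import Rotation as R
def shot(n,f=None):
    s=robot.observe(); im,d=optics.read_camera(n); m=optics.camera_model(n)
    np.savez('/tmp/%s.npz'%n,im=im,d=d)
    if f: cv2.imwrite('pics/'+f,im[...,::-1])
    return s,im,d,m
def cloud(s,d,m):
    v,u=np.mgrid[:d.shape[0],:d.shape[1]]
    p=np.stack([(u-m['cx'])/m['fx']*d,-(v-m['cy'])/m['fy']*d,-d],-1)
    if 'tool_from_camera' in m:
        T=np.array(m['tool_from_camera']); p=p@T[:3,:3].T+T[:3,3]
        r=np.array(s['tool_rot']); Rt=R.from_euler('xyz',r).as_matrix() if r.size==3 else r
        return p@Rt.T+np.array(s['tool_pos'])
    return p@np.array(m['rotation']).T+np.array(m['origin'])
E
python3 - <<'E'
from h import *
s,im,d,m=shot('top','top0.png'); print(s); print(m)
p=cloud(s,d,m); np.save('/tmp/ptop.npy',p)
print(optics.camera_model('wrist'))
for v in range(20,400,60): print([tuple(np.round(p[v,u],3)) for u in range(40,640,110)])
E
```

```text
{'time': 0.0, 'qpos': array([ 1.03198860e+00,  3.42692053e-01,  1.52500627e+00,  1.23899435e-05,
        1.27540088e+00, -1.45994347e-01]), 'qvel': array([ 9.53904105e-04, -2.62486139e-04,  3.35638461e-04,  8.10953688e-04,
       -7.76922368e-04, -5.81491129e-05]), 'joint_efforts': array([ 4.27217556e-04, -4.31250143e+01, -2.44222766e+01,  7.18495063e-02,
        5.58418385e-02, -1.23923642e-04]), 'tool_pos': array([0.20074184, 0.48469735, 0.24306461]), 'tool_rot': array([-3.14010385e+00, -2.30889202e-04,  2.74877548e+00]), 'contact_force': array([0.44628736, 0.07569297, 0.45197027]), 'torque': array([ 0.00769014, -0.00601139, -0.01312163]), 'grip_force': 0.0, 'opening': 0.09174348385369839}
{'fx': 509.949896621293, 'fy': 509.949896621293, 'cx': 324.93421772995924, 'cy': 200.96853492690536, 'origin': array([ 0.44182756, -0.02103112,  1.51231371]), 'rotation': array([ 0.05973636,  0.01366149, -1.58898602])}Traceback (most recent call last):
  File "<stdin>", line 3, in <module>
  File "h.py", line 16, in cloud
    return p@np.array(m['rotation']).T+np.array(m['origin'])
           ~~~~~~~~~~~~~~~~~~~~~~~~~~~^~~~~~~~~~~~~~~~~~~~~~
ValueError: operands could not be broadcast together with shapes (400,640) (3,)
```

View pics/top0.png

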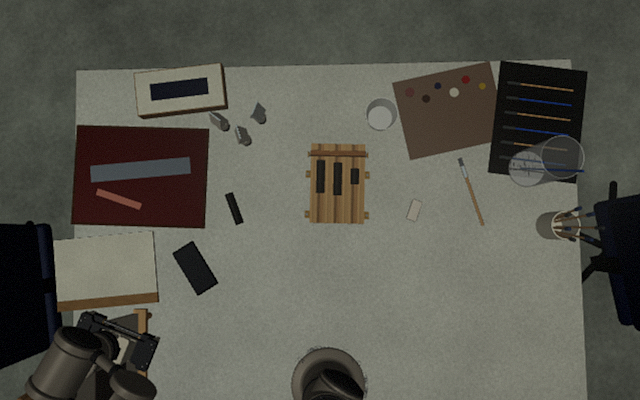

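The top view shows the loose stick at (234,208), the tray around (337,185), and the end bar at row 153. The stub is at (355,176) in the right groove, the long sticks are at (320,176) and (337,178), and the eraser is at (414,210).

Run:
```python
s=open('h.py').read()
s=s.replace("return p@np.array(m['rotation']).T+","return p@R.from_euler('xyz',m['rotation']).as_matrix().T+")
open('h.py','w').write(s)
from h import *
z=np.load('/tmp/top.npz');im,d=z['im'],z['d'];m=optics.camera_model('top');s=None
p=cloud(s,d,m)
g=im.astype(int).max(2)
for n,(u0,u1,v0,v1) in dict(stick=(222,246,188,228),A=(312,328,158,196),B=(329,346,158,198),stub=(348,362,165,188)).items():
    k=np.zeros(g.shape,bool);k[v0:v1,u0:u1]=g[v0:v1,u0:u1]<45
    _,l,st,_=cv2.connectedComponentsWithStats(k.astype(np.uint8)); i=1+st[1:,4].argmax(); k=l==i
    q=p[k&(d>0)]; r=cv2.minAreaRect(np.float32(q[:,:2]*1000)); print(n,k.sum(),np.round(np.median(q,0),4),r,np.percentile(q[:,2],[10,50,90]))
for u,v in [(280,200),(270,150),(325,390),(328,153),(345,153),(312,210),(366,210),(345,210),(414,210),(380,115)]: print((u,v),np.round(p[v,u],4))
print(optics.camera_model('wrist'))
```

```text
stick 249 [0.5156 0.2653 0.021 ] ((516.0477294921875, 266.4034423828125), (92.18640899658203, 22.79245376586914), 19.08283042907715) [0.01542051 0.02102094 0.02598511]
A 248 [0.6045 0.0101 0.0352] ((604.4877319335938, 9.774337768554688), (21.902963638305664, 92.88520050048828), 87.18827056884766) [0.02841828 0.03524827 0.03904636]
B 243 [ 0.5971 -0.0393  0.0346] ((595.8952026367188, -40.39409637451172), (20.751317977905273, 92.4901351928711), 88.8970718383789) [0.02927622 0.0346473  0.04016776]
stub 116 [ 0.6019 -0.0886  0.0342] ((602.0082397460938, -90.03173828125), (21.075485229492188, 41.434391021728516), 88.91744995117188) [0.02897108 0.03421026 0.03841948]
(280, 200) [ 5.381e-01  1.317e-01 -5.000e-04]
(270, 150) [ 0.6891  0.16   -0.0034]
(325, 390) [0.0643 0.0027 0.2698]
(328, 153) [ 0.6702 -0.014   0.0375]
(345, 153) [ 0.667  -0.0631  0.0518]
(312, 210) [0.5057 0.0362 0.0187]
(366, 210) [ 0.5036 -0.1235 -0.0027]
(345, 210) [ 0.5038 -0.0605  0.022 ]
(414, 210) [ 0.5001 -0.2621  0.0194]
(380, 115) [ 0.787  -0.1715  0.0027]
{'fx': 284.6092031494859, 'fy': 284.6092031494859, 'cx': 317.7839236747919, 'cy': 195.8667766055644, 'tool_from_camera': array([[-7.47658050e-05,  9.61747995e-01,  2.73935736e-01,
         7.47017541e-02],
       [ 9.99999645e-01, -1.58071835e-04,  8.27898732e-04,
        -5.98559570e-04],
       [ 8.39531471e-04,  2.73935701e-01, -9.61747642e-01,
        -1.40255986e-01],
       [ 0.00000000e+00,  0.00000000e+00,  0.00000000e+00,
         1.00000000e+00]])}
```

Emit:
{"api": "play_rows", "payload": {"rows": [[-3,-0.7,0,0,0,0.06,1],[-7,-1.5,0,0,0,0.14,1],[-11,-2.4,0,0,0,0.22,1],[-15,-3.3,0,0,0,0.3,1],[-19,-4.2,0,0,0,0.37,1],[-23,-5,0,0,0,0.45,1],[-27,-5.9,0,0,0,0.53,1],[-31,-6.8,0,0,0,0.6,1],[-35,-7.7,1,0,0,0.68,1],[-37.5,-8.2,2,0,0,-0.726,1]], "squeeze": 3}}

```text
time: 1.05
tool_pos: [0.518, 0.2637, 0.223]
tool_rot: [-3.142, 0.0, 2.215]
contact_force: [0.6, 0.3, -0.7]
opening: 0.0918
grip_force: 0.0
```

I got the sign of the turn wrong in all but the last row, so the yaw is off. There was no contact, so I'll correct it in the air.

Emit:
{"api": "play_rows", "payload": {"rows": [[0,0,0,0,0,-0.14,1],[0,0,0,0,0,-0.28,1],[0,0,0,0,0,-0.42,1],[0,0,0,0,0,-0.56,1],[0,0,0,0,0,-0.7,1],[0,0,0,0,0,-0.84,1],[0,0,0,0,0,-0.98,1],[0,0,0,0,0,-1.12,1],[0,0,0,0,0,-1.26,1],[0,0,0,0,0,-1.26,1],[0,0,0,0,0,-1.26,1]]}}

```text
time: 2.15
tool_pos: [0.5158, 0.2657, 0.2233]
tool_rot: [3.142, -0.001, -2.808]
contact_force: [-0.8, -0.0, 0.1]
opening: 0.092
grip_force: 0.0
```

```bash
cat >> h.py <<'E'
def dark(im,p,d,c,half,th=45):
    g=im.astype(int).max(2)
    k=(g<th)&(d>0)&(np.abs(p[...,0]-c[0])<half)&(np.abs(p[...,1]-c[1])<half)&(p[...,2]>.004)&(p[...,2]<.06)
    _,l,st,_=cv2.connectedComponentsWithStats(k.astype(np.uint8)); k=l==1+st[1:,4].argmax()
    q=p[k]; r=cv2.minAreaRect(np.float32(q[:,:2]*1000)); w=q[:,:2]-q[:,:2].mean(0)
    v=np.linalg.svd(w,full_matrices=0)[2][0]; return k.sum(),r,np.arctan(v[1]/v[0]),np.percentile(q[:,2],[2,50,98])
E
python3 - <<'E'
from h import *
s,im,d,m=shot('wrist','w1.png'); p=cloud(s,d,m); print(s['tool_pos'],s['tool_rot'],s['contact_force'],s['qpos'][5])
print(dark(im,p,d,(.516,.266),.07))
E
```

```text
[0.51581971 0.26568849 0.22332772] [ 3.14151447e+00 -7.91657683e-04 -2.80818955e+00] [-0.77712534 -0.02827748  0.12735532] -1.5606878140224967
(np.int64(1375), ((515.9577026367188, 266.07391357421875), (94.14471435546875, 22.168867111206055), 19.63026237487793), np.float64(0.345119545706947), array([0.01683978, 0.02259069, 0.02501476]))
```

View pics/w1.png

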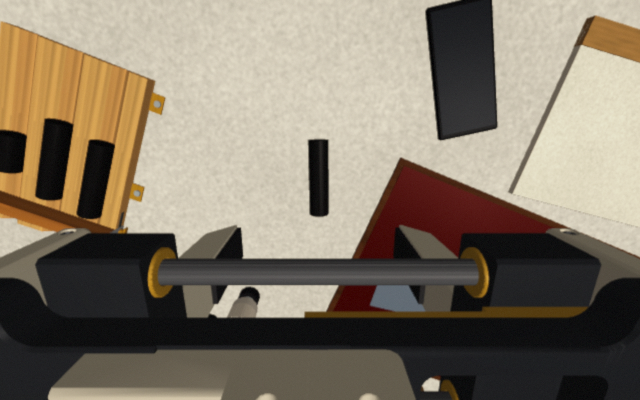

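The wrist view has the stick at (318,178), lined up with the tool. Measured centre is (0.516,0.266) with its top at 25 mm, which agrees with the stated size. Descending to grip it lightly.

Emit:
{"api": "play_rows", "payload": {"rows": [[0,0,3,0,0,-0.01,0.6],[0,0,7,0,0,-0.01,0.6],[0,0,11,0,0,-0.01,0.6],[0,0,15,0,0,-0.01,0.6],[0,0,18,0,0,-0.01,0.6],[0,0,19.5,0,0,-0.01,0.6],[0,0,20,0,0,-0.01,0.6],[0,0,20,0,0,-0.01,0.6],[0,0,20,0,0,-0.01,0.35],[0,0,20,0,0,-0.01,0.3],[0,0,20,0,0,-0.01,0.25],[0,0,20,0,0,-0.01,0.2],[0,0,20,0,0,-0.01,0.2],[0,0,20,0,0,-0.01,0.2],[0,0,20,0,0,-0.01,0.2]], "squeeze": 3}}

```text
time: 3.7
tool_pos: [0.5162, 0.2659, 0.0242]
tool_rot: [3.142, 0.001, -2.794]
contact_force: [-0.9, -0.7, 5.9]
opening: 0.025
grip_force: 3.0
```

Emit:
{"api": "play_rows", "payload": {"rows": [[0,0,0,0,0,0,0.2],[0,0,-0.5,0,0,0,0.2],[0,0,-1.5,0,0,0,0.2],[0,0,-3,0,0,0,0.2],[0,0,-5,0,0,0,0.2],[0,0,-7,0,0,0,0.2],[0,0,-9,0,0,0,0.2],[0,0,-11,0,0,0,0.2],[0,0,-13,0,0,0,0.2],[0,0,-15,0,0,0,0.2],[0,0,-16,0,0,0,0.2],[0,0,-16,0,0,0,0.2],[0,0,-16,0,0,0,0.2]]}}

```text
time: 5.0
tool_pos: [0.5156, 0.2656, 0.1831]
tool_rot: [3.142, -0.001, -2.794]
contact_force: [0.3, -0.3, -1.6]
opening: 0.0245
grip_force: 3.0
```

Emit:
{"api": "play_rows", "payload": {"rows": [[0.1,-0.7,0,0,0,0.01,0.2],[0.2,-2,0,0,0,0.02,0.2],[0.4,-4,0,0,0,0.04,0.2],[0.7,-6.5,0,0,0,0.07,0.2],[1,-9.2,0,0,0,0.1,0.2],[1.3,-12,0,0,0,0.13,0.2],[1.6,-15,0,0,0,0.16,0.2],[1.9,-18,0,0,0,0.19,0.2],[2.2,-21,0,0,0,0.22,0.2],[2.5,-24,0,0,0,0.26,0.2],[2.8,-27,0,0,0,0.29,0.2],[3.1,-29.7,0,0,0,0.32,0.2],[3.4,-32,0,0,0,0.34,0.2],[3.6,-33.7,0,0,0,0.36,0.2],[3.7,-34.8,0,0,0,0.372,0.2],[3.7,-34.8,0,0,0,0.372,0.2],[3.7,-34.8,0,0,0,0.372,0.2],[3.7,-34.8,0,0,0,0.372,0.2]]}}

```text
time: 6.8
tool_pos: [0.5994, -0.073, 0.1837]
tool_rot: [3.141, -0.0, 3.118]
contact_force: [0.5, -0.9, -0.7]
opening: 0.0249
grip_force: 3.0
```

Run:
```python
from h import *
s,im,d,m=shot('wrist','w2.png'); p=cloud(s,d,m); np.save('/tmp/pw2.npy',p); print(s['tool_pos'],s['tool_rot'],s['contact_force'],s['opening'],s['qpos'][5])
for c in [(.602,-.09),(.596,-.04),(.604,.01)]: print(dark(im,p,d,c,.024 if c[1]<-.08 else .02))
```

```text
[ 0.59944294 -0.07302568  0.18371515] [ 3.14118000e+00 -2.01313827e-04  3.11810648e+00] [ 0.48812723 -0.94436459 -0.72620019] 0.024932610246007982 -1.7957012320892292
(np.int64(129), ((602.513671875, -99.1861343383789), (3.6065404415130615, 44.386985778808594), 87.38616943359375), np.float64(-0.013331807408280225), array([0.03089846, 0.03374803, 0.03608242]))
(np.int64(717), ((595.9710693359375, -39.62370300292969), (39.93596649169922, 21.792909622192383), 0.5235538482666016), np.float64(-0.04824408940520646), array([0.03149656, 0.03608044, 0.03814346]))
(np.int64(811), ((604.0866088867188, 8.417293548583984), (22.465709686279297, 40.30281066894531), 88.15374755859375), np.float64(-0.05061166784238125), array([0.02836284, 0.03565047, 0.03825749]))
```

View pics/w2.png

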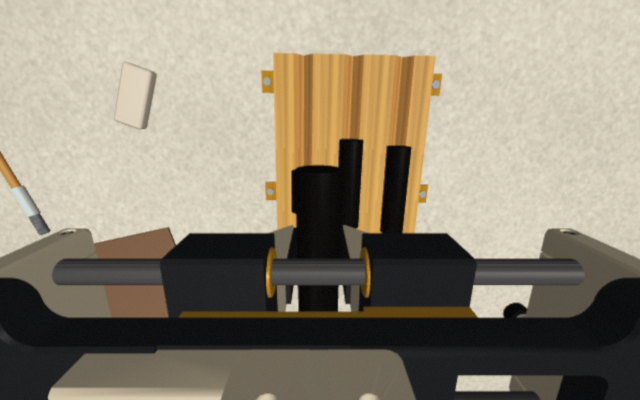

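The held stick covers the stub here. The tray's rear edge is at row 55, from column 275 to 433, and the long sticks are at (350,180) and (396,190). I'll fit the tray frame from its edges and depth.

Run:
```python
from h import *
z=np.load('/tmp/wrist.npz');im,d=z['im'],z['d'];p=np.load('/tmp/pw2.npy')
# tray land mask: height 14-21mm, smoothed
zz=cv2.medianBlur(np.float32(p[...,2]),5)
hsv=cv2.cvtColor(im,cv2.COLOR_RGB2HSV); wood=(hsv[...,1]>90)
L=[];Rr=[]
for v in range(60,165,3):
    u=np.where(wood[v,265:445])[0]+265
    if len(u)<50: continue
    # project edges on plane z=0.0175: use median depth of tray
    w=np.where(wood[v,280:425]&(abs(zz[v,280:425]-.0175)<.003))[0]+280
    D=np.median(d[v,w])
    m=optics.camera_model('wrist') if v==60 else m
    L.append((u.min(),v));Rr.append((u.max(),v))
s=robot.observe()
def ray(u,v,h):
    f=np.full((400,640),1.,np.float32); 
    T=np.array(m['tool_from_camera']); Rt=R.from_euler('xyz',s['tool_rot']).as_matrix()
    o=s['tool_pos']+Rt@T[:3,3]; c=np.array([(u-m['cx'])/m['fx'],-(v-m['cy'])/m['fy'],-1]); c=Rt@T[:3,:3]@c
    return o+c*(h-o[2])/c[2]
for n,E in (('L',L),('R',Rr)):
    q=np.array([ray(u+(.0 if n=='L' else 1),v,.0175) for u,v in E]); 
    for _ in range(4):
        k=np.polyfit(q[:,0]-.595,q[:,1],1); r=q[:,1]-np.polyval(k,q[:,0]-.595); q=q[abs(r)<max(.0015,r.std()*1.5)]
    print(n,k,len(q),r.std())
print('rear', [np.round(ray(u,54,.0175),4) for u in (285,350,425)])
# height profile across y from tray pixels in world x .49-.54
yaw=-.025
k=(p[...,0]>.475)&(p[...,0]<.53)&(d>0)&(abs(p[...,1]+.04)<.095)
yy=p[...,1][k]-(-.025)*(p[...,0][k]-.5); h=p[...,2][k]
for b in np.arange(-.13,.05,.004):
    t=h[(yy>b)&(yy<b+.004)]; print('%.0f:%.1f'%((b+.002)*1e3,np.median(t)*1e3 if len(t)else -1),end=' ')
```

```text
L [-0.03698526 -0.11909735] 28 0.0003228532058107213
R [-0.03999714  0.04015743] 28 0.0003013745987946771
rear [array([ 0.4664, -0.1025,  0.0175]), array([ 0.4679, -0.0388,  0.0175]), array([0.4697, 0.0347, 0.0175])]
-128:-0.2 -124:-0.1 -120:0.2 -116:16.8 -112:16.6 -108:16.7 -104:16.7 -100:16.7 -96:16.4 -92:12.8 -88:8.8 -84:9.8 -80:13.6 -76:16.8 -72:16.7 -68:16.7 -64:16.6 -60:16.6 -56:16.7 -52:16.5 -48:16.6 -44:14.7 -40:10.8 -36:8.4 -32:11.8 -28:15.6 -24:16.6 -20:16.7 -16:16.6 -12:16.5 -8:16.6 -4:16.7 0:16.6 4:16.3 8:12.8 12:8.6 16:9.5 20:13.5 24:16.3 28:16.6 32:16.5 36:16.6 40:16.6 44:16.4 48:1.5
```

Run:
```python
from h import *
z=np.load('/tmp/wrist.npz');d=z['d'];p=np.load('/tmp/pw2.npy')
for y0 in (-.0862,-.0362,.0138):
    k=(p[...,0]>.472)&(p[...,0]<.545)&(d>0); q=p[k]; q=q[abs(q[:,1]-(y0-.035*(q[:,0]-.5)))<.0085]; q=q[(q[:,2]<.0165)&(q[:,2]>.004)]
    # fit z = z0 + |y - a - b(x-.5)|
    from scipy.optimize import least_squares
    f=lambda c: c[2]+abs(q[:,1]-c[0]-c[1]*(q[:,0]-.5))-q[:,2]
    r=least_squares(f,[y0,-.035,.007],loss='soft_l1',f_scale=.001); print(r.x,len(q),np.std(r.fun))
```

```text
[-0.08639399 -0.04064357  0.00717774] 1238 0.0007663354713676051
[-0.03636361 -0.04024223  0.00722314] 1221 0.0007726890108259857
[ 0.01368253 -0.04034195  0.00712966] 1229 0.0007943767408256706
```

Emit:
{"api": "play_rows", "payload": {"rows": [[0.4,-0.1,0,0,0,0,0.2],[1.3,-0.3,0,0,0,0.005,0.2],[3,-0.6,0,0,0,0.01,0.2],[5,-1,0,0,0,0.015,0.2],[6.8,-1.4,0,0,0,0.016,0.2],[7.8,-1.6,0.5,0,0,0.016,0.2],[8.2,-1.6,2,0,0,0.016,0.2],[8.2,-1.6,4,0,0,0.016,0.2],[8.2,-1.6,6.5,0,0,0.016,0.2],[8.2,-1.6,9,0,0,0.016,0.2],[8.2,-1.6,11,0,0,0.016,0.2],[8.2,-1.6,12,0,0,0.016,0.2],[8.2,-1.6,12,0,0,0.016,0.2],[8.2,-1.6,12,0,0,0.016,0.2]]}}

```text
time: 8.25
tool_pos: [0.5175, -0.0881, 0.0645]
tool_rot: [-3.141, 0.001, 3.101]
contact_force: [0.6, 0.2, -0.0]
opening: 0.0249
grip_force: 3.0
```

Run:
```python
from h import *
s,im,d,m=shot('wrist','w3.png'); p=cloud(s,d,m); print(s['tool_pos'],s['tool_rot'],s['contact_force'],s['opening'])
g=im.astype(int).max(2)
k=(g<45)&(d>0)&(p[...,0]<.51)&(abs(p[...,1]+.086)<.02)&(p[...,2]>.04)&(p[...,2]<.09)
q=p[k]; print(len(q),np.percentile(q,[1,10,50,90,99],axis=0)); c=np.polyfit(q[:,0]-.5,q[:,1],1); print(c, 'min x',q[:,0].min())
k=(d>0)&(p[...,0]>.46)&(p[...,0]<.545)
from scipy.optimize import least_squares
for y0 in (-.0864,-.0364):
    q=p[k]; q=q[abs(q[:,1]-(y0-.04*(q[:,0]-.5)))<.0085]; q=q[(q[:,2]<.0165)&(q[:,2]>.004)]
    if len(q)<100: print(len(q)); continue
    f=lambda c: c[2]+abs(q[:,1]-c[0]-c[1]*(q[:,0]-.5))-q[:,2]
    r=least_squares(f,[y0,-.035,.007],loss='soft_l1',f_scale=.001); print(r.x,len(q),np.std(r.fun))
```

```text
[ 0.51754521 -0.08812726  0.06446338] [-3.1413920e+00  1.0175711e-03  3.1007965e+00] [ 0.6322324   0.15261525 -0.01326021] 0.024914403351769938
3573 [[ 0.47018557 -0.10173299  0.04839776]
 [ 0.47182158 -0.09721717  0.05751375]
 [ 0.4895847  -0.08727336  0.06291445]
 [ 0.50704251 -0.07735399  0.0648083 ]
 [ 0.50955723 -0.07414044  0.08068551]]
[-0.02463012 -0.08758728] min x 0.4699124477754918
[-0.08614116 -0.04181908  0.00708394] 398 0.0013233767973569713
[-0.0361435  -0.04122605  0.00714325] 2041 0.0008529376953966204
```

View pics/w3.png

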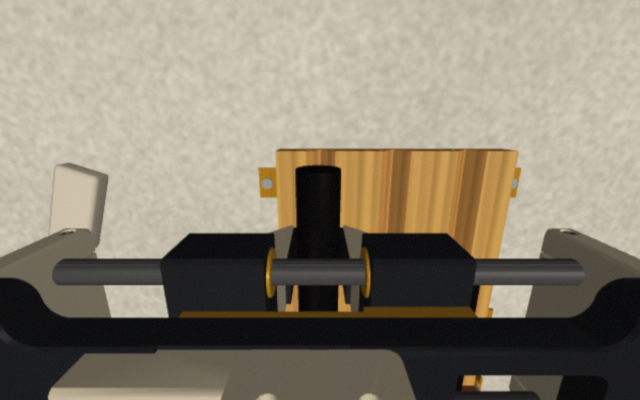

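The held stick runs through (318,200), with its rear end at x=0.470. It sits about 1 mm right of the groove line, so I'll shift +0.9 mm and lower it slowly.

Emit:
{"api": "play_rows", "payload": {"rows": [[0,0.09,0.3,0,0,0,0.2],[0,0.09,0.9,0,0,0,0.2],[0,0.09,1.5,0,0,0,0.2],[0,0.09,2,0,0,0,0.2],[0,0.09,2.3,0,0,0,0.2],[0,0.09,2.4,0,0,0,0.2],[0,0.09,2.45,0,0,0,0.2],[0,0.09,2.5,0,0,0,0.2],[0,0.09,2.55,0,0,0,0.2],[0,0.09,2.55,0,0,0,0.2]]}}

```text
time: 9.3
tool_pos: [0.5174, -0.0871, 0.0383]
tool_rot: [3.142, 0.0, 3.101]
contact_force: [-0.8, 0.7, -1.0]
opening: 0.025
grip_force: 3.0
```

Emit:
{"api": "play_rows", "payload": {"rows": [[0,0,0.03,0,0,0,0.2],[0,0,0.06,0,0,0,0.2],[0,0,0.06,0,0,0,0.2]]}}

```text
time: 9.6
tool_pos: [0.5174, -0.087, 0.0379]
tool_rot: [3.141, 0.0, 3.101]
contact_force: [0.2, 1.4, 3.1]
opening: 0.0251
grip_force: 3.0
```

Emit:
{"api": "play_rows", "payload": {"rows": [[0,0,0.03,0,0,0,0.2],[0,0,0.03,0,0,0,0.2]]}}

```text
time: 9.8
tool_pos: [0.5174, -0.0868, 0.0374]
tool_rot: [3.141, 0.0, 3.101]
contact_force: [-0.0, 3.2, 2.7]
opening: 0.025
grip_force: 3.0
```

Emit:
{"api": "play_rows", "payload": {"rows": [[0,0,0.03,0,0,0,0.28],[0,0,0.03,0,0,0,0.3],[0,0,0.03,0,0,0,0.35],[0,0,0.03,0,0,0,0.4],[0,0,0.03,0,0,0,0.4],[0,0,0.03,0,0,0,0.4]]}}

```text
time: 10.4
tool_pos: [0.5173, -0.0872, 0.037]
tool_rot: [3.142, -0.0, 3.101]
contact_force: [0.2, 0.6, -0.6]
opening: 0.0364
grip_force: 0.0
```

Emit:
{"api": "play_rows", "payload": {"rows": [[0,0,-0.5,0,0,0,0.4],[0,0,-1.5,0,0,0,0.4],[0,0,-3,0,0,0,0.4],[0,0,-5,0,0,0,0.4],[0.5,0,-6,0,0,0,0.3],[2,0,-6,0,0,0,0.2],[4,0,-6,0,0,0,0.1],[6,0,-6,0,0,0,0],[6.8,0,-6,0,0,0,0],[7,0,-6,0,0,0,0],[7,0,-6,0,0,0,0]]}}

```text
time: 11.5
tool_pos: [0.4479, -0.0845, 0.0974]
tool_rot: [-3.141, 0.001, 3.101]
contact_force: [-0.2, 0.5, -0.3]
opening: 0.0006
grip_force: 0.0
```

Run:
```python
from h import *
s,im,d,m=shot('side','s1.png'); print(s['tool_pos'],s['tool_rot'],s['contact_force'],s['opening'])
p=cloud(s,d,m)
s,im,d,m=shot('top'); p=cloud(s,d,m); cv2.imwrite('pics/t2.png',cv2.resize(im[130:240,290:390,::-1],None,fx=5,fy=5,interpolation=cv2.INTER_CUBIC))
```

```text
[ 0.44792404 -0.08450753  0.09736838] [-3.14133674e+00  1.20611831e-03  3.10052275e+00] [-0.16362265  0.54189351 -0.30728687] 0.0005545550495131186
```

View pics/t2.png

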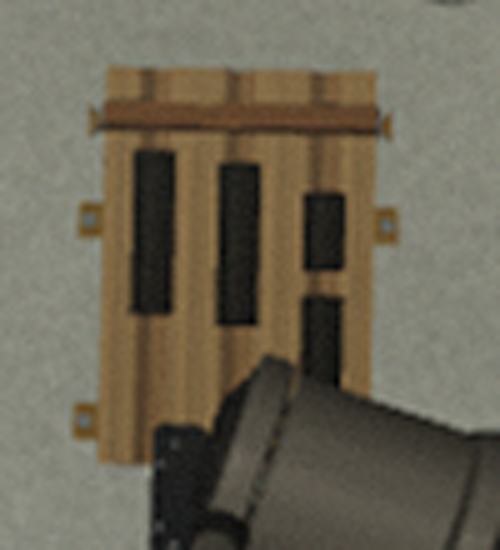

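The crop shows the stick in the stub's groove at (322,340), about 15 mm behind the stub (305–345, 192–270). The bar's inner edge is near row 130, roughly 36 mm past the stub. Next I lower the closed fingers behind the stick and push on its end.

Emit:
{"api": "play_rows", "payload": {"rows": [[0,0,1,0,0,0,0],[0,0,3,0,0,0,0],[0,0,5,0,0,0,0],[0,0,5.8,0,0,0,0],[0,0,6.02,0,0,0,0],[-0.3,0,6.02,0,0,0,0],[-0.6,0,6.02,0,0,0,0],[-0.8,0,6.02,0,0,0,0],[-1,0,6.02,0,0,0,0],[-1.15,0,6.02,0,0,0,0],[-1.3,0,6.02,0,0,0,0],[-1.45,0,6.02,0,0,0,0],[-1.6,0,6.02,0,0,0,0],[-1.6,0,6.02,0,0,0,0]]}}

```text
time: 13.0
tool_pos: [0.4633, -0.0848, 0.0368]
tool_rot: [3.141, -0.0, 3.101]
contact_force: [-1.3, 1.0, 1.0]
opening: 0.0005
grip_force: 0.4
```

Emit:
{"api": "play_rows", "payload": {"rows": [[-0.15,0,0,0,0,0,0],[-0.3,0,0,0,0,0,0],[-0.45,0,0,0,0,0,0],[-0.6,0,0,0,0,0,0],[-0.75,0,0,0,0,0,0],[-0.9,0,0,0,0,0,0],[-1.05,0,0,0,0,0,0],[-1.2,0,0,0,0,0,0],[-1.35,0,0,0,0,0,0],[-1.5,0,0,0,0,0,0],[-1.65,0,0,0,0,0,0],[-1.8,0,0,0,0,0,0],[-1.95,0,0,0,0,0,0],[-2.1,0,0,0,0,0,0],[-2.25,0,0,0,0,0,0],[-2.4,0,0,0,0,0,0],[-2.55,0,0,0,0,0,0],[-2.7,0,0,0,0,0,0],[-2.85,0,0,0,0,0,0],[-3,0,0,0,0,0,0]]}}

```text
time: 15.0
tool_pos: [0.4934, -0.0862, 0.0368]
tool_rot: [3.141, 0.0, 3.101]
contact_force: [-0.3, 2.0, 0.1]
opening: 0.0003
grip_force: 0.6
```

Run:
```python
from h import *
s,im,d,m=shot('top'); p=cloud(s,d,m); print(s['tool_pos'],s['contact_force'])
cv2.imwrite('pics/t3.png',cv2.resize(im[130:240,290:390,::-1],None,fx=5,fy=5,interpolation=cv2.INTER_CUBIC))
```

```text
[ 0.4934362  -0.08616043  0.03681457] [-0.33585767  1.96879836  0.10558618]
```

View pics/t3.png

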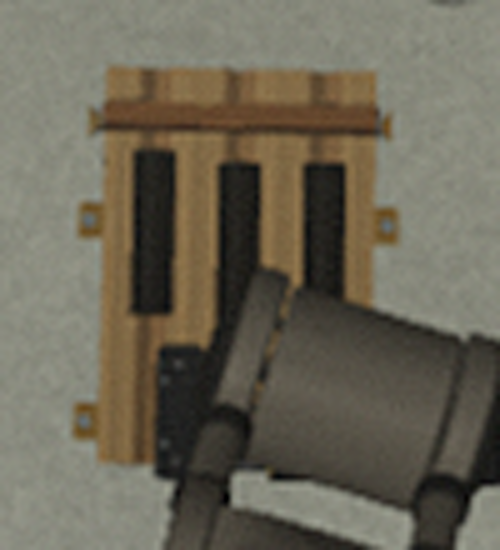

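The pair now moves together, with the stub's front at row 163 and the bar near row 130, so about 18 mm remain. I'll advance 12 mm, then feel for the bar.

Emit:
{"api": "play_rows", "payload": {"rows": [[-0.1,0,0,0,0,0,0],[-0.2,0,0,0,0,0,0],[-0.3,0,0,0,0,0,0],[-0.4,0,0,0,0,0,0],[-0.5,0,0,0,0,0,0],[-0.6,0,0,0,0,0,0],[-0.7,0,0,0,0,0,0],[-0.8,0,0,0,0,0,0],[-0.9,0,0,0,0,0,0],[-1,0,0,0,0,0,0],[-1.1,0,0,0,0,0,0],[-1.2,0,0,0,0,0,0]]}}

```text
time: 16.25
tool_pos: [0.5054, -0.0866, 0.0368]
tool_rot: [3.142, 0.0, 3.101]
contact_force: [-1.3, 0.6, 0.2]
opening: 0.0003
grip_force: 0.5
```

Emit:
{"api": "play_rows", "payload": {"rows": [[-0.04,0,0,0,0,0,0],[-0.08,0,0,0,0,0,0],[-0.12,0,0,0,0,0,0]]}}

```text
time: 16.55
tool_pos: [0.5065, -0.0867, 0.0368]
tool_rot: [3.141, -0.0, 3.101]
contact_force: [-0.8, 0.1, -0.6]
opening: 0.0007
grip_force: 0.5
```

Emit:
{"api": "play_rows", "payload": {"rows": [[-0.04,0,0,0,0,0,0],[-0.08,0,0,0,0,0,0]]}}

```text
time: 16.75
tool_pos: [0.5073, -0.0867, 0.0368]
tool_rot: [3.142, 0.0, 3.101]
contact_force: [-0.7, 0.9, 0.6]
opening: 0.0009
grip_force: 0.5
```

Emit:
{"api": "play_rows", "payload": {"rows": [[-0.04,0,0,0,0,0,0],[-0.08,0,0,0,0,0,0]]}}

```text
time: 16.95
tool_pos: [0.5081, -0.0868, 0.0368]
tool_rot: [3.142, 0.0, 3.101]
contact_force: [-0.9, -0.1, -0.4]
opening: 0.0004
grip_force: 0.5
```

Emit:
{"api": "play_rows", "payload": {"rows": [[-0.04,0,0,0,0,0,0],[-0.06,0,0,0,0,0,0]]}}

```text
time: 17.15
tool_pos: [0.5087, -0.0868, 0.0368]
tool_rot: [3.141, 0.0, 3.101]
contact_force: [-0.6, 1.3, 0.6]
opening: 0.0005
grip_force: 0.5
```

Emit:
{"api": "play_rows", "payload": {"rows": [[-0.04,0,0,0,0,0,0],[-0.06,0,0,0,0,0,0]]}}

```text
time: 17.35
tool_pos: [0.5094, -0.0868, 0.0368]
tool_rot: [3.142, 0.0, 3.101]
contact_force: [-1.3, 0.8, 0.0]
opening: 0.0004
grip_force: 0.5
```

Emit:
{"api": "play_rows", "payload": {"rows": [[-0.03,0,0,0,0,0,0],[-0.05,0,0,0,0,0,0]]}}

```text
time: 17.55
tool_pos: [0.5098, -0.0868, 0.0368]
tool_rot: [3.142, 0.0, 3.101]
contact_force: [-0.8, 0.7, 0.4]
opening: 0.0003
grip_force: 0.5
```

Emit:
{"api": "play_rows", "payload": {"rows": [[-0.03,0,0,0,0,0,0],[-0.05,0,0,0,0,0,0]]}}

```text
time: 17.75
tool_pos: [0.5103, -0.0869, 0.0368]
tool_rot: [3.142, 0.0, 3.101]
contact_force: [-1.7, 0.0, 0.5]
opening: 0.0007
grip_force: 0.5
```

Emit:
{"api": "play_rows", "payload": {"rows": [[-0.03,0,0,0,0,0,0],[-0.05,0,0,0,0,0,0]]}}

```text
time: 17.95
tool_pos: [0.5108, -0.0869, 0.0368]
tool_rot: [3.142, 0.0, 3.101]
contact_force: [-1.0, 0.3, -0.1]
opening: 0.0004
grip_force: 0.5
```

Emit:
{"api": "play_rows", "payload": {"rows": [[-0.03,0,0,0,0,0,0],[-0.05,0,0,0,0,0,0]]}}

```text
time: 18.15
tool_pos: [0.5113, -0.0869, 0.0368]
tool_rot: [3.142, 0.0, 3.101]
contact_force: [-1.1, 1.4, -0.0]
opening: 0.0002
grip_force: 0.5
```

Emit:
{"api": "play_rows", "payload": {"rows": [[-0.03,0,0,0,0,0,0],[-0.05,0,0,0,0,0,0]]}}

```text
time: 18.35
tool_pos: [0.5118, -0.0869, 0.0368]
tool_rot: [3.141, 0.0, 3.101]
contact_force: [-0.2, 0.5, -0.5]
opening: 0.0005
grip_force: 0.5
```

Emit:
{"api": "play_rows", "payload": {"rows": [[-0.03,0,0,0,0,0,0],[-0.05,0,0,0,0,0,0]]}}

```text
time: 18.55
tool_pos: [0.5123, -0.0869, 0.0368]
tool_rot: [3.141, -0.0, 3.101]
contact_force: [-0.8, 1.3, 0.6]
opening: 0.0004
grip_force: 0.8
```

Run:
```python
from h import *
s,im,d,m=shot('top'); print(s['tool_pos'],s['contact_force'])
cv2.imwrite('pics/t4.png',cv2.resize(im[140:190,330:380,::-1],None,fx=10,fy=10,interpolation=cv2.INTER_CUBIC))
```

```text
[ 0.51229862 -0.08690981  0.03681318] [-0.80554695  1.2735924   0.64573553]
```

View pics/t4.png

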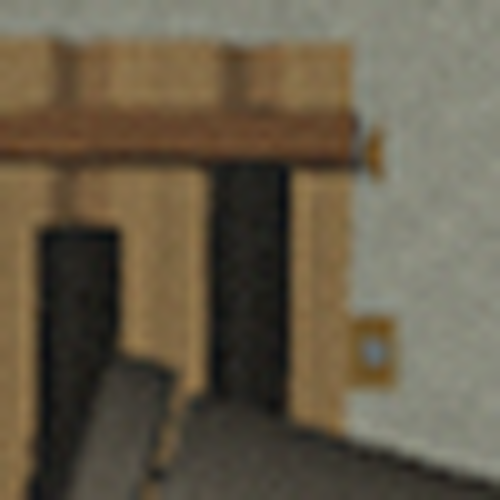

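The stub's front at (250,165) now meets the bar's edge, so contact is very close. Continuing in finer steps.

Emit:
{"api": "play_rows", "payload": {"rows": [[-0.03,0,0,0,0,0,0],[-0.05,0,0,0,0,0,0]]}}

```text
time: 18.8
tool_pos: [0.5123, -0.0869, 0.0367]
tool_rot: [3.141, -0.001, 3.101]
contact_force: [-4.5, -0.2, 1.6]
opening: 0.0008
grip_force: 1.8
```

Emit:
{"api": "play_rows", "payload": {"rows": [[-0.03,0,0,0,0,0,0],[-0.05,0,0,0,0,0,0]]}}

```text
time: 19.0
tool_pos: [0.5123, -0.0869, 0.0367]
tool_rot: [3.141, -0.002, 3.101]
contact_force: [-5.5, 0.3, 4.1]
opening: 0.0001
grip_force: 3.1
```

Bearing on the bar at about 5 N. I'll hold for a moment, then back off along the groove and lift.

Emit:
{"api": "play_rows", "payload": {"rows": [[0,0,0,0,0,0,0],[0,0,0,0,0,0,0],[0,0,0,0,0,0,0],[0,0,0,0,0,0,0]]}}

```text
time: 19.4
tool_pos: [0.5124, -0.0869, 0.0367]
tool_rot: [3.141, -0.002, 3.101]
contact_force: [-6.1, 0.2, 3.0]
opening: 0.0007
grip_force: 2.8
```

Emit:
{"api": "play_rows", "payload": {"rows": [[0.05,0,0,0,0,0,0],[0.1,0,0,0,0,0,0],[0.2,0,0,0,0,0,0],[0.5,0,0,0,0,0,0],[1,0,0,0,0,0,0],[2,0,0,0,0,0,0],[4,0,0,0,0,0,0],[6,0,-1,0,0,0,0],[8,0,-4,0,0,0,0],[8,0,-8,0,0,0,0],[8,0,-12,0,0,0,0],[8,0,-15,0,0,0,0],[8,0,-15,0,0,0,0],[8,0,-15,0,0,0,0]]}}

```text
time: 20.8
tool_pos: [0.4329, -0.0837, 0.187]
tool_rot: [-3.141, 0.001, 3.101]
contact_force: [-0.3, -0.2, -1.0]
opening: 0.0005
grip_force: 0.0
```

Run:
```python
from h import *
s,im,d,m=shot('side'); print(s['tool_pos'],s['contact_force'])
cv2.imwrite('pics/s2.png',im[...,::-1])
s,im,d,m=shot('top'); cv2.imwrite('pics/t5.png',cv2.resize(im[130:240,290:390,::-1],None,fx=5,fy=5,interpolation=cv2.INTER_CUBIC))
```

```text
[ 0.43292583 -0.08365267  0.1869825 ] [-0.3323136  -0.17783663 -0.96676096]
```

View pics/t5.png

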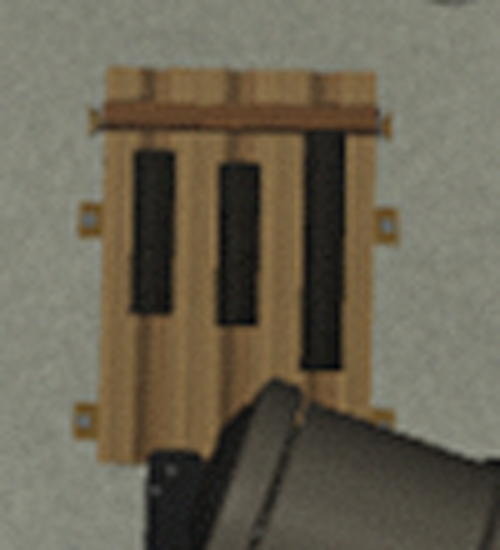

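View pics/s2.png

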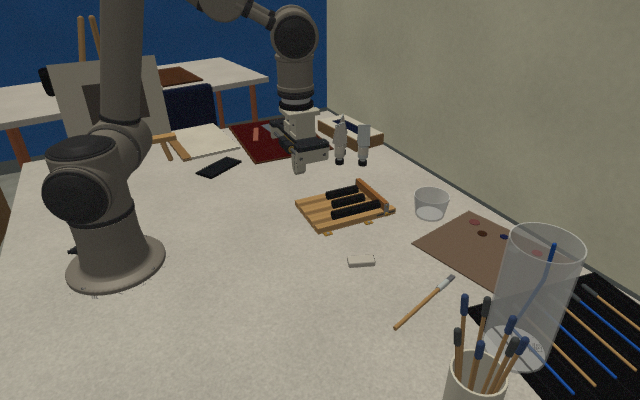

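The top crop shows stick and stub as one unbroken rod from (322,130) to (322,370), about 140 mm long and against the bar. The long sticks haven't moved. The side view shows everything else in place and the arm clear.

```bash
python3 -c "
from cell import robot
print(robot.hand_in())"
```

```text
the job is handed in; nothing more can be done
None
```

The stick lies in the groove behind the stub, with both up against the end bar and no visible gap. The final nip read 5–6 N at the wrist, the gripper is clear, and the job was handed in at about 21 s; the hand-in gave no verdict.

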